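# Re-seat the feed disc of the coin counter

### The job

The coin counter on the counter has been cleaned and its round feed disc is only lying loosely on its spindle, with the disc's rim riding on the small brass drive pin. With the fingertips turn the disc, pushing against its rubber fins, until the notch in its rim meets the pin, then press down on the hub cap in the middle until the disc snaps down and lies flat and fully home. A firm fingertip press is enough. Nothing is to be pinched, forced, lifted or carried: leave the disc on its spindle all the time, and do not disturb the other things on the counter.

Things in the scene. Friction and masses are not known exactly. Their poses are not given: they have to be found in the camera images.
- coin_counter: Coin counting machine, fixed: pale grey housing 284 (x) x 214 (y) x 75 high, sloped key panel toward the robot; a spout with a dark cup stands out another 75 on its right (-y) side. On top is a round shallow bowl, inner radius 88, its wall's edge 95 above the counter with a red line at the pin. Origin: on the counter, below the bowl's centre; x to the machine's back, y to its left, z up.
- platter (a point): Centre of the steel drive platter in the bowl (radius 84; it does not turn), on its face, 82 above the counter. A spindle, diameter 18 and 32 high, stands here, hidden inside the disc's hub; three sprung balls in it hold the disc up until it is pressed past them.
- drive_pin (a point): Centre of the top of the brass drive pin: upright, diameter 12, smooth, standing 8 up from the platter at 76 from the spindle's axis, at the front left of the bowl (direction +2.3 rad from the machine's x axis). Its outer half shows beyond the disc's rim even when the rim lies on it. It fits the notch of the disc.
- feed_disc: Loose feed disc, about 150 g: pale grey plate, radius 76, 6 thick, with a black hub cap in the middle and three black rubber fins on top. Its blind hub sits on the spindle (0.5 play), so it turns freely either way by a side push of about 1 N on a fin. Origin: middle of its underside, about 87 above the counter at the start (82 when seated); x points to the notch, z up.
- notch (a point): Middle of the mouth of the U-shaped notch in the disc's rim, on the upper face, 76 from the disc's axis; 16 wide, 8 deep, a red line on the plate points to it. It starts 0.5 to 3.14 rad from the pin, either way round, with the disc cocked 2 degrees on the pin. Over the pin the disc drops 2 there, lies level, and the pin stops it from turning farther.
- fin (a point): Top of the rubber fin opposite the notch, 41 from the disc's axis. Each of the three fins is a radial rib 8 thick, from radius 16 to 66, its top 27 above the disc's underside (21 above the plate's face); they stand at +60, 180 and -60 degrees from the notch. A closed fingertip fits between them and pushes on a fin's flat side.
- cap (a point): Centre of the top of the black hub cap in the middle of the disc, radius 15, 37 above the disc's underside: the place to press. With the notch over the pin, about 10 N (15 at most) straight down pushes the disc past the sprung balls, 5 down, until its underside lies on the platter. It stays down by itself.
- calculator: Bystander: dark desk calculator with pale keys, 146 x 100 x 17, loose on the counter to the right of the machine. Origin: centre of its underside.
- pen: Bystander: blue pen, 145 long, 12 thick, lying loose to the right of the machine. Origin: middle of its underside.
- scissors: Bystander: scissors with blue handles, 87 x 199 x 9, lying loose to the right of the machine. Origin: middle of their underside.
- tape_measure: Bystander: round yellow tape measure with a red button, 52 x 79 x 15, loose on the counter to the left of the machine. Origin: middle of its underside.

How it is judged:
By the outcome, as a careful person would: the job done as asked, in the order asked, and still so for the second after the job is handed in, with the robot touching nothing.
It also fails if it takes over 51 s, if anything falls off the work surface, if the arm or the gripper's body presses on something with over 40 N, if the wrist force passes 120 N, or if a joint passes its speed limit or range.

### The arm

A 6-joint arm with a two-finger parallel gripper is mounted at the origin on a cart in front of the work surface, level with it; the furniture and walls round the work are solid. World frame = base frame: x ahead of the robot, y to its left, z up, the work surface at z = 0. Lengths are in mm, angles in rad, forces in N, time in s.
With the tool pointing down it reaches from about 400 to 925 mm from the base axis. Payload 12.5 kg.
Tool frame: the origin (TCP) lies at the very end of the fingers, on their centre line; the grasp point (between the pads) lies 19 mm behind it; z points along the fingers, x is the direction in which the jaws open and shut, and the axes are right-handed (so a half turn about z gives the same grasp; the last joint's range is limited). The gripper opens to 95 mm and grips with 3 to 60 N. Pads are 20 mm wide; open, the fingers measure 119 mm over their backs; the gripper's body (75 mm by 180 mm) begins 59 mm behind the grasp point.
Start: joints at [-1.257, 0.491, 1.559, -0, 1.092, -0.106], TCP at [254.76, -570.74, 214.661] pointing down, gripper open.
Joint ranges: [-3.1, 3.1], [-0.84, 2.19], [0.05, 2.79], [-1.13, 4.28], [0.06, 2.93], [-2.69, 2.69]. Speed limits (rad/s): [2.22, 2.22, 2.79, 3.14, 3.14, 3.14].

### API

Orientations are given as [roll, pitch, yaw] about the fixed x, y, z axes, in that order (R = Rz(yaw) Ry(pitch) Rx(roll)).
In Python, from cell import env gives the robot as it stands.
- The arm moves only by the tool arm_command, never from a script. Its argument "motion" is one flat list of numbers, 7 for each row, row after row: the opening, from -1 (shut) to 1 (fully open), then the shift along the tool's x, y, z in mm, then the turn, a rotation vector about the tool's x, y, z in degrees. In form: [fingers, dx, dy, dz, rx, ry, rz, fingers, dx, dy, dz, rx, ry, rz, ...]. A call has 1 to 20 rows; each row is the pose to reach, as a shift and turn from the pose commanded when the call began, along the tool's axes at that moment; what a row does not reach only later rows make up. A row lasts 1/10 s, in which the tool goes at most 50 mm and 8.59 degrees, less where a joint would pass 70% of its speed; a pose out of reach is approached as far as the arm can. A call with a gripper value outside its range is refused whole. The fingers move at their own pace and stop on an object; the grip force is fixed at half the most. Time passes only in rows, so rows that repeat a pose let the fingers close. It gives the time, the measured TCP pose, the force and the opening at its end, in the units of the state.
- env.state(): the state, without advancing time (a new reading comes with each control period).
- env.read_camera(name): name is "scene" or "top"; returns (picture, depth): 420x560x3 uint8, red, green, blue; 420x560 float32, mm along the optical axis (not along the pixel's ray), 0 where there is no reading.
- env.calibration(name): a dict with "fx", "fy", "cx", "cy" (pixels), "distortion" ([k1, k2, p1, p2, k3] as OpenCV has them; the pictures are not rectified), "cam_to_world" (4x4, takes a point from camera to world coordinates). Camera axes: x right, y down, z forward; pixel columns grow to the right and rows downward; lengths in mm; the calibration is good to about 2 mm. A picture is of the moment at which its call begins. calibration takes no time and is no camera call.
- env.job_done(): hands the job in, once; it reports no verdict.
Trained networks look in the newest picture that a camera, given by its name, has taken for a name from the list of things; names that differ only in an ending like _2 or _b are one class to them, and where a whole thing is asked for, a point or a joint stands for the part that bears it (a point fixed in the world has none). Each returns a list of dicts, best first, with "confidence" (0 to 1); they miss things now and then, are a little off and sometimes report something else, mostly with a low value. They report only what shows in the picture. A call takes as long as a camera call.
- env.recognise(camera, label): "location" ([column, row] in pixels, amid what is visible of it).
- env.silhouettes(camera, label): "region" (420x560 bool, what is visible of it) and "location" ([column, row] in pixels, amid what is visible of it).
- env.spot_point(camera, label): "location" ([column, row] in pixels: a listed point, or the origin of a listed thing).
The state is a dict: "t": time; "joints": joint angles; "qvel": joint speeds; "tau": joint torques, N m; "eef_pos": TCP position; "tcp_rot": TCP orientation; "ft_force": force on the tool from outside, world axes, zero at the start; "moment": the same for the moment, N m; "opening": opening from 0.0 (shut) to 1.0 (fully open).
Only numpy, scipy, OpenCV 4.12 (cv2) and the standard library are available. Lean on these libraries where they do the work, as an engineer would, in place of code of your own. Each camera call takes 0.05 s, during which the arm holds its last target.

## Working session

There is one attempt and no reset: what is moved stays moved. The work goes in short steps, Python scripts to look and compute and a tool call to move; the robot and the scene stay as the last step left them, time stands still between calls to the robot, and variables do not carry over. Pictures are saved under pics/ and viewed, and the job is handed in when it is done.

Besides the shell and the picture viewer there is one more tool, called after "Emit:" as name(argument=value, ...), one argument or row to a line, values as JSON. arm_command: Moves the arm, as the interface text tells. Its arguments: {"type":"object","properties":{"motion":{"type":"array","items":{"type":"number"}}},"required":["motion"]}

```bash
mkdir -p pics; cat > h.py <<'E'
import numpy as np, cv2
from cell import env
def pix2w(name,uv,depth=None,z=None):
    c=env.calibration(name);K=np.array([[c['fx'],0,c['cx']],[0,c['fy'],c['cy']],[0,0,1]]);
    p=cv2.undistortPoints(np.array([[uv]],float),K,np.array(c['distortion'],float))[0,0]
    T=np.array(c['cam_to_world']);r=np.array([p[0],p[1],1.])
    if z is not None:
        d=T[:3,:3]@r; depth=(z-T[2,3])/d[2]
    return T[:3,:3]@(r*depth)+T[:3,3]
def w2pix(name,P):
    c=env.calibration(name);K=np.array([[c['fx'],0,c['cx']],[0,c['fy'],c['cy']],[0,0,1]])
    T=np.linalg.inv(np.array(c['cam_to_world']));
    rv,_=cv2.Rodrigues(T[:3,:3]);q,_=cv2.projectPoints(np.atleast_2d(P).astype(float),rv,T[:3,3],K,np.array(c['distortion'],float));return q[:,0]
def save(img,n,crop=None,s=1):
    if crop: a,b,c,d=crop; img=img[b:d,a:c]
    img=cv2.resize(img,None,fx=s,fy=s,interpolation=cv2.INTER_CUBIC)
    cv2.imwrite('pics/'+n,img[:,:,::-1])
E
python3 - <<'E'
from h import *
for n in('scene','top'):
    im,d=env.read_camera(n);save(im,n+'0.png')
    T=np.array(env.calibration(n)['cam_to_world']);print(n,T.round(2).tolist())
    for l in('coin_counter','platter','drive_pin','feed_disc','notch','fin','cap'):
        r=env.spot_point(n,l)
        for q in r[:2]:
            u=q['location'];print(l,np.round(u,1),round(q['confidence'],2),pix2w(n,u,d[int(u[1]),int(u[0])]).round(1))
print(env.state())
E
```

```text
scene [[-0.79, -0.43, 0.43, 54.29], [-0.61, 0.56, -0.56, 580.54], [-0.0, -0.71, -0.71, 925.42], [0.0, 0.0, 0.0, 1.0]]
coin_counter [261.8 255.9] 0.69 [499.9  88.6  94.9]
drive_pin [259.9 259.7] 0.94 [499.   97.5  89.4]
feed_disc [260.3 236.9] 0.9 [537.4  48.9 104.5]
notch [244.5 253.3] 0.97 [548.5 100.   79.4]
fin [273.6 219.8] 0.64 [546.1 -16.7 107.7]
cap [261.8 229.9] 0.63 [538.7  40.4 122.9]
top [[0.05, -0.97, 0.22, 267.42], [-1.0, -0.05, 0.01, -78.46], [0.0, -0.23, -0.97, 1399.73], [0.0, 0.0, 0.0, 1.0]]
drive_pin [223.3 228.4] 0.95 [492.4  92.2  82.2]
feed_disc [243.8 209.5] 0.62 [543.7  31.6 124.1]
notch [218.3 212. ] 0.84 [540.7 110.7  84.4]
fin [260.6 213.9] 0.96 [540.9 -16.   87. ]
cap [247.6 207.9] 0.86 [549.5  21.1 121.5]
cap [377.4 249.7] 0.36 [ 460.7 -379.7   17.6]
{'t': 0.8, 'joints': array([-1.25657926e+00,  4.90881220e-01,  1.55890533e+00, -1.09823486e-05,
        1.09172258e+00, -1.05600846e-01]), 'qvel': array([-5.11226215e-04,  8.84834416e-04,  3.26097578e-04, -1.24720430e-03,
       -1.66082225e-04,  1.72812471e-05]), 'tau': array([-4.71465552e-03, -6.12424135e+01, -2.58423346e+01,  6.91833277e-02,
        4.45213309e-02, -5.58409272e-05]), 'eef_pos': array([ 254.76670501, -570.72673383,  214.67077633]), 'tcp_rot': array([ 3.14157416e+00, -8.20326653e-05, -1.15097335e+00]), 'ft_force': array([ 0.11340918, -0.02662331,  0.27443213]), 'moment': array([-0.01915405,  0.00826101,  0.04656767]), 'opening': 0.9989412929482612}
```

```bash
python3 - <<'E'
import cv2
a=cv2.imread('pics/scene0.png');b=cv2.imread('pics/top0.png')
cv2.imwrite('pics/s1.png',cv2.resize(a[170:310,170:350],None,fx=4,fy=4,interpolation=2))
cv2.imwrite('pics/t1.png',cv2.resize(b[150:280,170:330],None,fx=4.5,fy=4.5,interpolation=2))
E
```

```text
(no output)
```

View pics/scene0.png

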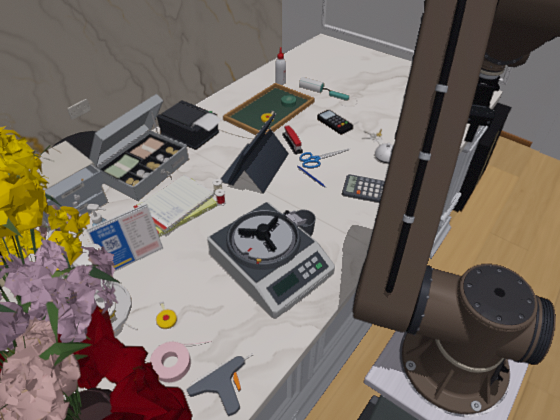

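View pics/s1.png

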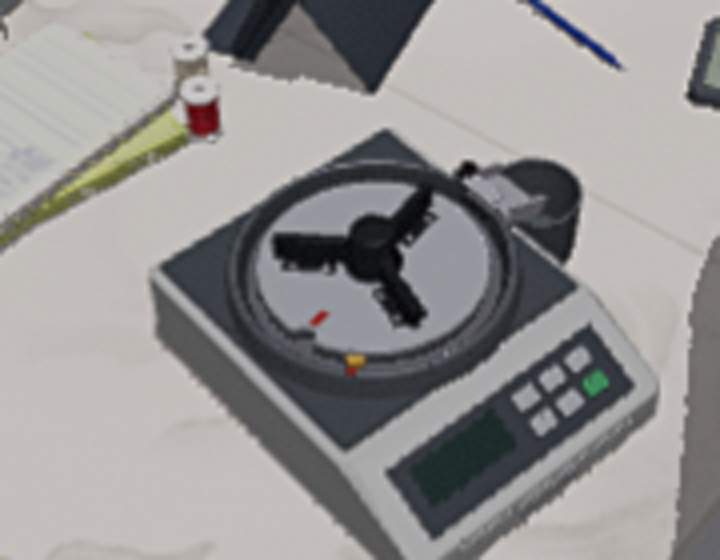

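View pics/t1.png

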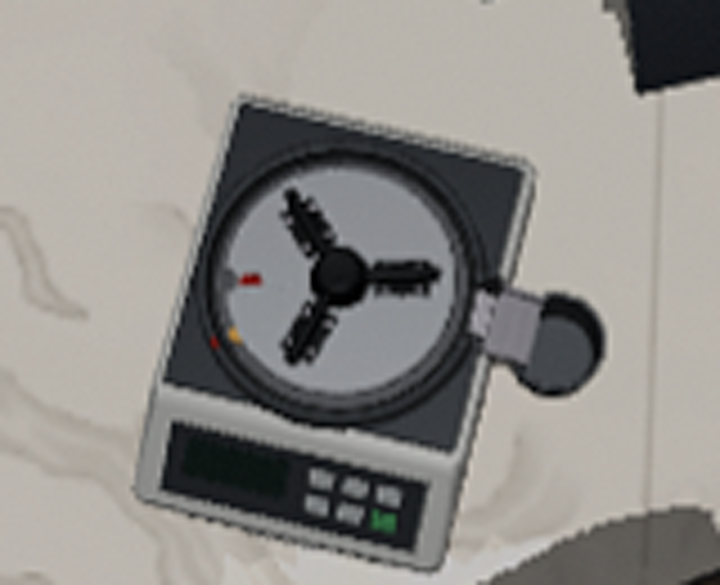

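View pics/top0.png

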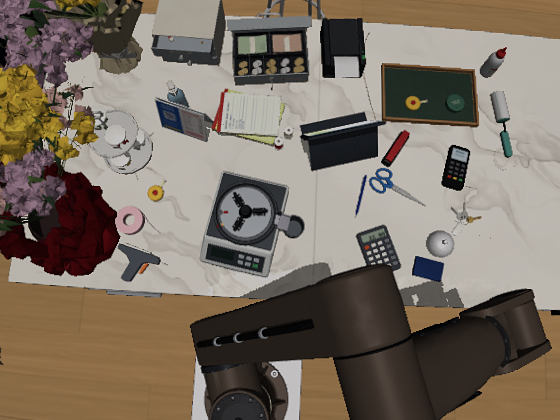

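```bash
python3 - <<'E'
from h import *
from scipy.optimize import least_squares
t=lambda x,y:(170+(x+.5)/4.5-.5,150+(y+.5)/4.5-.5)
s=lambda x,y:(170+(x+.5)/4-.5,170+(y+.5)/4-.5)
for n,f,pts in(('top',t,dict(cap=(340,272,124),pin=(234,335,90),notch=(228,279,93),red=(250,280,93),finR=(438,272,114),finL=(290,193,114),finB=(295,360,114))),('scene',s,dict(cap=(373,230,124),pin=(355,360,90),notch=(303,334,93),red=(320,318,93),finopp=(430,188,114),finleft=(276,243,114),finB=(412,318,114)))):
  for k,(x,y,z) in pts.items(): print(n,k,pix2w(n,f(x,y),z=z).round(1))
# bowl: depth-based / dark ring ; cap silhouettes
im,d=env.read_camera('top')
for n in('top','scene'):
  env.read_camera(n)
  for l in('feed_disc','coin_counter'):
    r=env.silhouettes(n,l)
    if r:
        m=r[0]['region'].astype(np.uint8);c=max(cv2.findContours(m,0,1)[0],key=len)
        print(n,l,r[0]['confidence'],cv2.fitEllipse(c), pix2w(n,cv2.fitEllipse(c)[0],z=93).round(1), [pix2w(n,p,z=75).round(0).tolist() for p in cv2.boxPoints(cv2.minAreaRect(c))])
E
```

```text
top cap [542.2  27.5 124. ]
top pin [503.7  97.1  90. ]
top notch [540.4 103.6  93. ]
top red [540.5  89.1  93. ]
top finR [547.7 -35.1 114. ]
top finL [595.5  64.6 114. ]
top finB [485.2  53.4 114. ]
scene cap [541.9  32.1 124. ]
scene pin [501.8 100.   90. ]
scene notch [539.2 106.   93. ]
scene red [539.3  89.6  93. ]
scene finopp [542.1 -26.9 114. ]
scene finleft [590.1  72.2 114. ]
scene finB [482.2  67.2 114. ]
top feed_disc 0.92 ((245.3708038330078, 212.76124572753906), (48.9851188659668, 50.521881103515625), 63.12294387817383) [540.8  29.   93. ] [[617.0, 113.0, 75.0], [625.0, -39.0, 75.0], [475.0, -47.0, 75.0], [467.0, 101.0, 75.0]]
top coin_counter 0.57 ((247.08335876464844, 223.74624633789062), (93.1258773803711, 104.29204559326172), 26.38096046447754) [508.   21.7  93. ] [[394.0, 165.0, 75.0], [679.0, 123.0, 75.0], [622.0, -170.0, 75.0], [342.0, -116.0, 75.0]]
scene feed_disc 0.67 ((262.60382080078125, 236.78482055664062), (42.45757293701172, 57.72658157348633), 88.6080322265625) [539.7  37.5  93. ] [[664.0, 17.0, 75.0], [537.0, -82.0, 75.0], [446.0, 39.0, 75.0], [562.0, 129.0, 75.0]]
scene coin_counter 0.98 ((271.8830261230469, 256.28851318359375), (100.3507080078125, 118.01458740234375), 113.25836944580078) [480.3  73.   93. ] [[669.0, 139.0, 75.0], [638.0, -199.0, 75.0], [319.0, -33.0, 75.0], [381.0, 233.0, 75.0]]
```

```bash
cat >> h.py <<'E'
def rel(P,yaw,base=None):
    "shift in tool axes + rz deg from current pose, tool-down"
    s=env.state() if base is None else base
    from scipy.spatial.transform import Rotation as R
    R0=R.from_euler('xyz',s['tcp_rot']); d=R0.inv().apply(np.array(P)-s['eef_pos'])
    rv=(R0.inv()*R.from_euler('xyz',[np.pi,0,yaw])).as_rotvec(degrees=True)
    return np.r_[d,rv].round(1).tolist()
E
python3 -c "
from h import *
print(rel([519,-12,190],-np.pi/2));print(rel([519,-12,140],-np.pi/2))"
```

```text
[-402.6, -469.0, 24.6, -0.0, -0.0, 24.1]
[-402.6, -469.0, 74.6, -0.0, -0.0, 24.1]
```

Emit:
arm_command(
  motion=[-1, -402.6, -469, 10, 0, 0, 24, -1, -402.6, -469, 10, 0, 0, 24, -1, -402.6, -469, 10, 0, 0, 24, -1, -402.6, -469, 10, 0, 0, 24, -1, -402.6, -469, 10, 0, 0, 24, -1, -402.6, -469, 10, 0, 0, 24, -1, -402.6, -469, 10, 0, 0, 24, -1, -402.6, -469, 10, 0, 0, 24, -1, -402.6, -469, 10, 0, 0, 24, -1, -402.6, -469, 10, 0, 0, 24, -1, -402.6, -469, 10, 0, 0, 24, -1, -402.6, -469, 10, 0, 0, 24, -1, -402.6, -469, 10, 0, 0, 24, -1, -402.6, -469, 10, 0, 0, 24, -1, -402.6, -469, 74.6, 0, 0, 24, -1, -402.6, -469, 74.6, 0, 0, 24, -1, -402.6, -469, 74.6, 0, 0, 24],
)

```text
t: 2.85
eef_pos: [517.6, -12.7, 138.3]
tcp_rot: [3.138, 0.0, -1.571]
ft_force: [0.1, -0.2, 0.5]
opening: 0.0
```

```bash
python3 - <<'E'
from h import *
a,d=env.read_camera('scene');save(a,'s2.png',(170,130,350,310),4/1.25)
b,d=env.read_camera('top');save(b,'t2.png',(170,150,330,280),4.5)
s=env.state();print(s['t'],s['eef_pos'],s['tcp_rot'],s['ft_force'],s['opening'])
E
```

```text
2.95 [519.08119314 -12.76163885 140.59897646] [-3.14128976e+00 -1.91638761e-04 -1.57076925e+00] [0.14545892 0.12089394 0.94905705] 0.004713962015990447
```

View pics/s2.png

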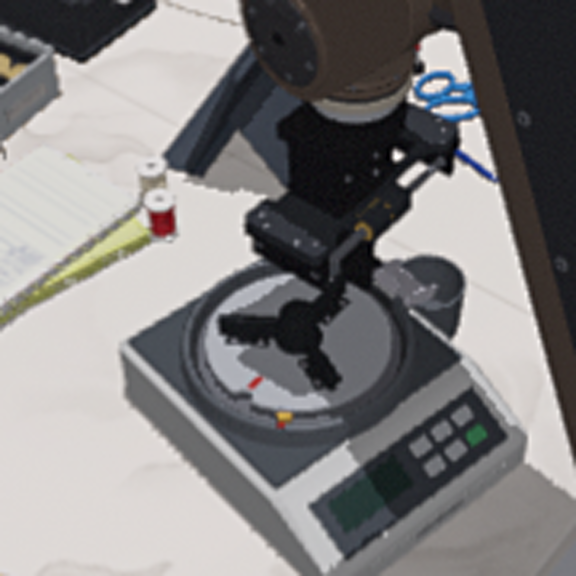

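View pics/t2.png

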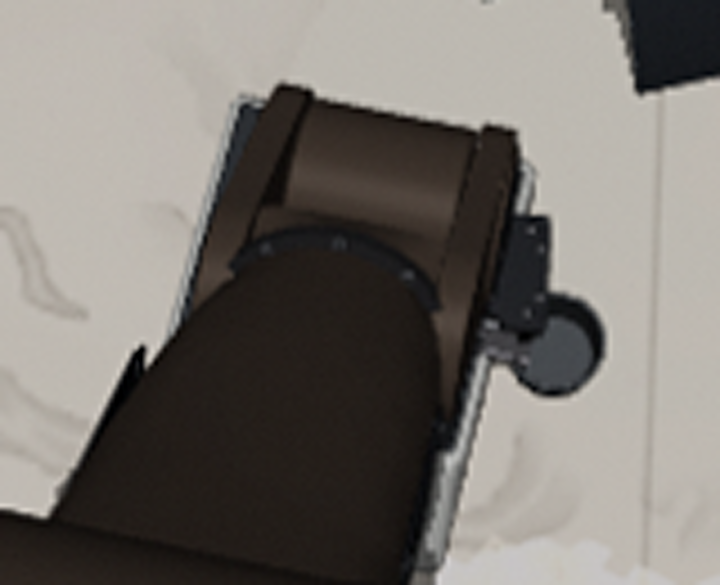

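Emit:
arm_command(
  motion=[-1, 0, 0, 15, 0, 0, 0, -1, 0, 0, 30, 0, 0, 0, -1, 0, 0, 34, 0, 0, 0, -1, 0, 0, 39, 0, 0, 0, -1, 0, 0, 39, 0, 0, 0],
)

```text
t: 3.45
eef_pos: [519.2, -12.2, 101.5]
tcp_rot: [-3.141, -0.0, -1.57]
ft_force: [0.2, -0.8, 0.4]
opening: 0.003
```

```bash
python3 - <<'E'
from h import *
a,d=env.read_camera('scene');save(a,'s3.png',(200,190,300,290),6)
s=env.state();print(s['t'],s['eef_pos'],s['tcp_rot'],s['ft_force'],s['opening'])
# arc rows about centre, from finger polar (relative to centre)
c=np.array([541,31]);p0=s['eef_pos'][:2];
for dg in range(0,37,4):
    a=np.radians(dg);R=np.array([[np.cos(a),-np.sin(a)],[np.sin(a),np.cos(a)]])
    p=c+R@(p0-c);print(dg,rel([*p,101.5],s['tcp_rot'][2]+a))
E
```

```text
3.5 [519.2053561  -12.11477913 101.59376358] [-3.14083637e+00 -2.07031811e-04 -1.57000256e+00] [ 0.26087226 -0.11253741 -0.50704943] 0.003003930565826909
0 [-0.0, 0.0, 0.1, -0.0, -0.0, 0.0]
4 [1.4, -3.1, 0.1, -0.0, -0.0, -4.0]
8 [2.6, -6.2, 0.1, -0.0, -0.0, -8.0]
12 [3.6, -9.4, 0.1, -0.0, -0.0, -12.0]
16 [4.3, -12.7, 0.1, -0.0, -0.0, -16.0]
20 [4.9, -16.1, 0.1, -0.0, -0.0, -20.0]
24 [5.2, -19.4, 0.1, -0.0, -0.0, -24.0]
28 [5.2, -22.8, 0.1, -0.0, -0.0, -28.0]
32 [5.0, -26.2, 0.1, -0.0, -0.0, -32.0]
36 [4.6, -29.5, 0.1, -0.0, -0.0, -36.0]
```

View pics/s3.png

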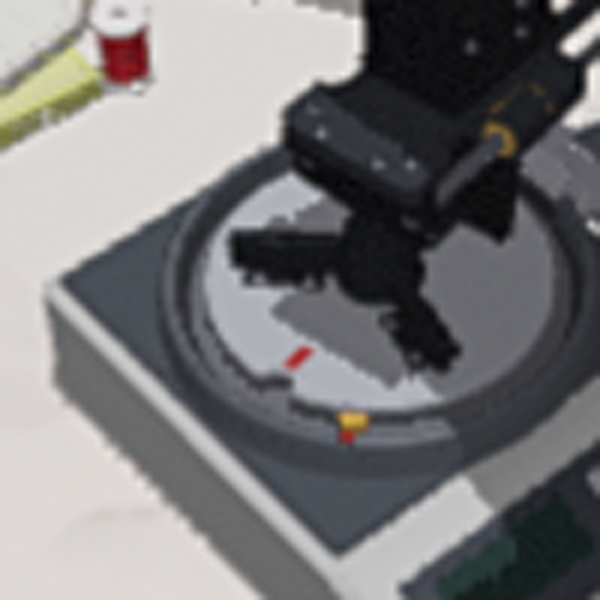

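Emit:
arm_command(
  motion=[-1, 1.4, -3.1, 0, 0, 0, -4, -1, 2.6, -6.2, 0, 0, 0, -8, -1, 3.1, -7.8, 0, 0, 0, -10, -1, 3.6, -9.4, 0, 0, 0, -12, -1, 4, -11, 0, 0, 0, -14, -1, 4.3, -12.7, 0, 0, 0, -16, -1, 4.6, -14.4, 0, 0, 0, -18, -1, 4.9, -16.1, 0, 0, 0, -20, -1, 5.1, -17.8, 0, 0, 0, -22, -1, 5.2, -19.4, 0, 0, 0, -24, -1, 5.2, -19.4, 0, 0, 0, -24],
)

```text
t: 4.6
eef_pos: [538.7, -17.2, 101.7]
tcp_rot: [-3.141, -0.001, -1.151]
ft_force: [-0.5, 0.4, -0.0]
opening: 0.004
```

```bash
python3 - <<'E'
from h import *
a,d=env.read_camera('scene');save(a,'s4.png',(200,190,300,290),6)
for l in('notch','drive_pin'):
    for q in env.spot_point('scene',l)[:1]: print(l,q['location'],q['confidence'],pix2w('scene',q['location'],z=93 if l=='notch' else 90))
s=env.state();print(s['t'],s['eef_pos'],s['tcp_rot'],s['ft_force'],s['moment'])
c=np.array([541,31]);p0=s['eef_pos'][:2];
for dg in range(0,25,2):
    a=np.radians(dg);R=np.array([[np.cos(a),-np.sin(a)],[np.sin(a),np.cos(a)]])
    p=c+R@(p0-c);print(dg,rel([*p,101.5],s['tcp_rot'][2]+a))
E
```

```text
notch [250.7, 256.9] 0.96 [520.77192285 106.9138743   93.        ]
drive_pin [257.7, 260.3] 0.7 [501.71836085 102.68294734  90.        ]
4.75 [538.43164963 -17.14388751 101.35905658] [-3.14118040e+00 -3.48418638e-04 -1.15191150e+00] [-0.81223902  0.06408077  0.20156285] [ 0.05616058  0.01637605 -0.05704009]
0 [0.0, -0.0, -0.1, -0.0, -0.0, 0.0]
2 [0.7, -1.5, -0.1, -0.0, -0.0, -2.0]
4 [1.4, -3.0, -0.1, -0.0, -0.0, -4.0]
6 [2.1, -4.6, -0.1, -0.0, -0.0, -6.0]
8 [2.6, -6.2, -0.1, -0.0, -0.0, -8.0]
10 [3.2, -7.8, -0.1, -0.0, -0.0, -10.0]
12 [3.6, -9.4, -0.1, -0.0, -0.0, -12.0]
14 [4.0, -11.0, -0.1, -0.0, -0.0, -14.0]
16 [4.4, -12.7, -0.1, -0.0, -0.0, -16.0]
18 [4.7, -14.3, -0.1, -0.0, -0.0, -18.0]
20 [4.9, -16.0, -0.1, -0.0, -0.0, -20.0]
22 [5.1, -17.7, -0.1, -0.0, -0.0, -22.0]
24 [5.2, -19.4, -0.1, -0.0, -0.0, -24.0]
```

View pics/s4.png

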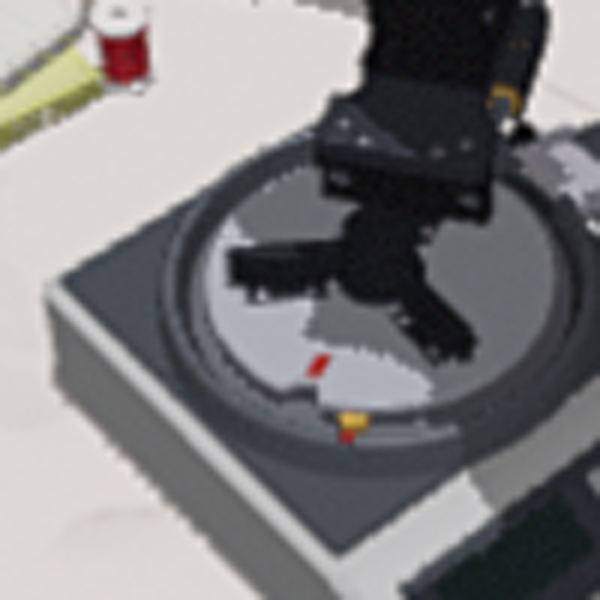

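Emit:
arm_command(
  motion=[-1, 0.7, -1.5, 0, 0, 0, -2, -1, 1.4, -3, 0, 0, 0, -4, -1, 2.1, -4.6, 0, 0, 0, -6, -1, 2.6, -6.2, 0, 0, 0, -8, -1, 3.2, -7.8, 0, 0, 0, -10, -1, 3.4, -8.6, 0, 0, 0, -11, -1, 3.6, -9.4, 0, 0, 0, -12, -1, 3.6, -9.4, 0, 0, 0, -12],
)

```text
t: 5.55
eef_pos: [548.5, -16.6, 101.1]
tcp_rot: [-3.142, -0.0, -0.942]
ft_force: [-0.1, 0.8, 1.0]
opening: 0.007
```

```bash
cat > l.py <<'E'
from h import *
import sys
a,d=env.read_camera('scene');save(a,sys.argv[1],(200,190,300,290),6)
for l in('notch','drive_pin'):
    for q in env.spot_point('scene',l)[:1]: print(l,q['location'],q['confidence'],pix2w('scene',q['location'],z=93 if l=='notch' else 90))
s=env.state();print(s['t'],s['eef_pos'],s['tcp_rot'],s['ft_force'],s['moment'])
c=np.array([541,31]);p0=s['eef_pos'][:2];
for dg in range(0,11,1):
    a=np.radians(dg);R=np.array([[np.cos(a),-np.sin(a)],[np.sin(a),np.cos(a)]])
    p=c+R@(p0-c);print(dg,rel([*p,101.5],s['tcp_rot'][2]+a))
E
python3 l.py s5.png
```

```text
notch [257.1, 257.8] 0.81 [506.34011177  99.30292052  93.        ]
drive_pin [258.5, 262.0] 0.71 [496.73795077 105.53634391  90.        ]
5.7 [548.3383353  -16.5742353  101.02005187] [ 3.14152453e+00 -3.55158019e-05 -9.42125791e-01] [-0.35813169 -0.42207877  0.88368188] [-0.0549186  -0.07075218  0.05256538]
0 [0.0, 0.0, -0.5, 0.0, -0.0, -0.0]
1 [0.4, -0.8, -0.5, 0.0, -0.0, -1.0]
2 [0.7, -1.5, -0.5, 0.0, -0.0, -2.0]
3 [1.1, -2.3, -0.5, 0.0, -0.0, -3.0]
4 [1.4, -3.0, -0.5, 0.0, -0.0, -4.0]
5 [1.8, -3.8, -0.5, 0.0, -0.0, -5.0]
6 [2.1, -4.6, -0.5, 0.0, -0.0, -6.0]
7 [2.4, -5.4, -0.5, 0.0, -0.0, -7.0]
8 [2.7, -6.2, -0.5, 0.0, -0.0, -8.0]
9 [2.9, -7.0, -0.5, 0.0, -0.0, -9.0]
10 [3.2, -7.8, -0.5, 0.0, -0.0, -10.0]
```

View pics/s5.png

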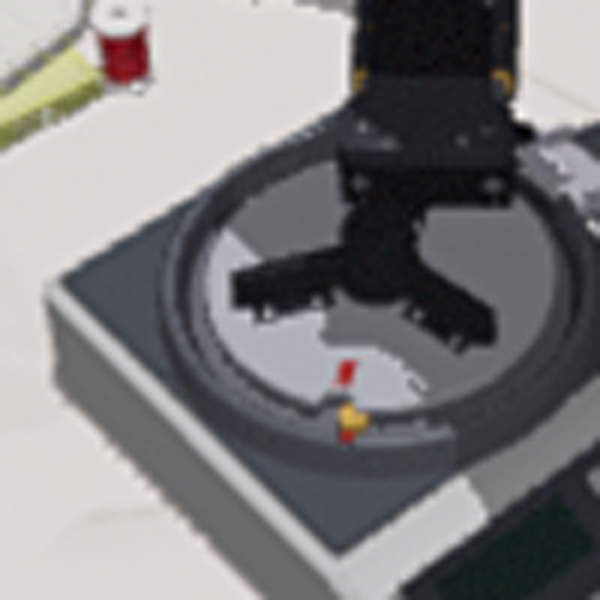

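Notch (about px 256.5,257) is now only a few degrees short of the pin (258.5,260). Small steps now.

Emit:
arm_command(
  motion=[-1, 0.4, -0.8, 0, 0, 0, -1, -1, 0.7, -1.5, 0, 0, 0, -2, -1, 0.7, -1.5, 0, 0, 0, -2],
)

```text
t: 6.0
eef_pos: [550.1, -16.3, 101.0]
tcp_rot: [3.142, -0.0, -0.906]
ft_force: [0.7, 0.0, 0.9]
opening: 0.004
```

```bash
python3 l.py s6.png|head -3
```

```text
notch [259.8, 258.1] 0.72 [500.42957614  95.91076555  93.        ]
drive_pin [257.1, 262.6] 0.78 [498.27254432 109.08990737  90.        ]
6.15 [550.02152222 -16.2563889  101.00602276] [ 3.14154772e+00 -5.77444929e-05 -9.06786826e-01] [-0.53545833  0.31531146 -0.33858214] [-0.02605106  0.01572217 -0.02512709]
```

View pics/s6.png

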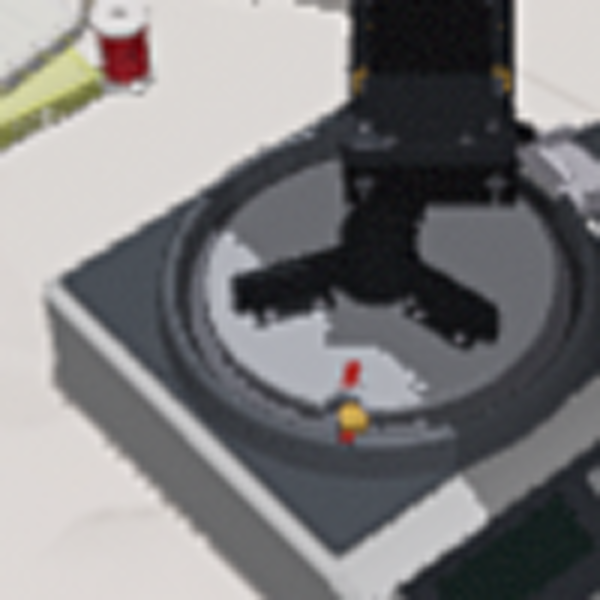

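Emit:
arm_command(
  motion=[-1, 0.3, -0.8, 0, 0, 0, -1, -1, 0.3, -0.8, 0, 0, 0, -1],
)

```text
t: 6.35
eef_pos: [550.9, -16.0, 101.0]
tcp_rot: [3.142, -0.0, -0.888]
ft_force: [-0.1, 0.8, 0.5]
opening: 0.004
```

```bash
python3 l.py s7.png|head -3
```

```text
notch [255.8, 259.4] 0.88 [505.64403881 105.13165439  93.        ]
drive_pin [258.4, 259.2] 0.6 [502.56568812  98.96718427  90.        ]
6.5 [550.85112612 -15.99228805 101.00354559] [ 3.14156459e+00 -5.01340170e-05 -8.89251393e-01] [-0.22448507 -0.14498377 -0.417142  ] [-0.05232091 -0.07378853  0.00100597]
```

View pics/s7.png

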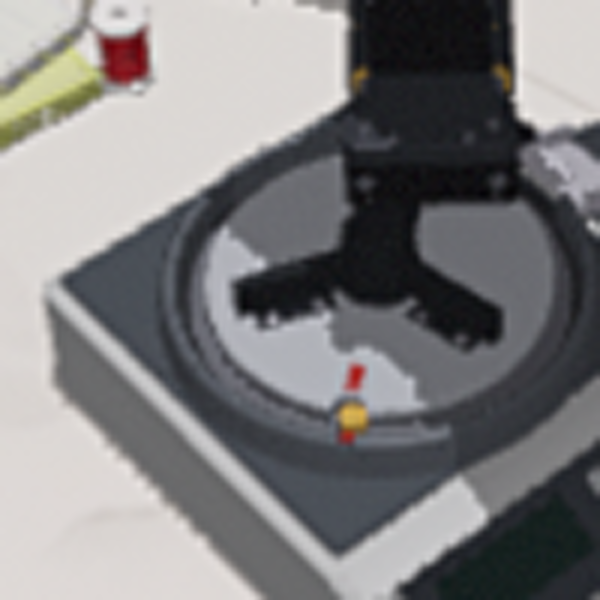

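Emit:
arm_command(
  motion=[-1, 0.3, -0.8, 0, 0, 0, -1, -1, 0.3, -0.8, 0, 0, 0, -1],
)

```text
t: 6.7
eef_pos: [551.7, -15.7, 101.0]
tcp_rot: [-3.142, -0.0, -0.871]
ft_force: [-0.7, 0.2, -0.5]
opening: 0.005
```

```bash
python3 l.py s8.png|head -3
```

```text
notch [258.3, 260.1] 0.55 [499.34060295 103.00915339  93.        ]
drive_pin [259.8, 258.6] 0.85 [501.02528126  95.37746031  90.        ]
6.85 [551.65217338 -15.71958935 100.99682924] [ 3.14153521e+00 -5.38104799e-05 -8.71770338e-01] [-0.17704316 -0.54608917 -0.63105708] [-0.00180978 -0.06105494 -0.01246473]
```

View pics/s8.png

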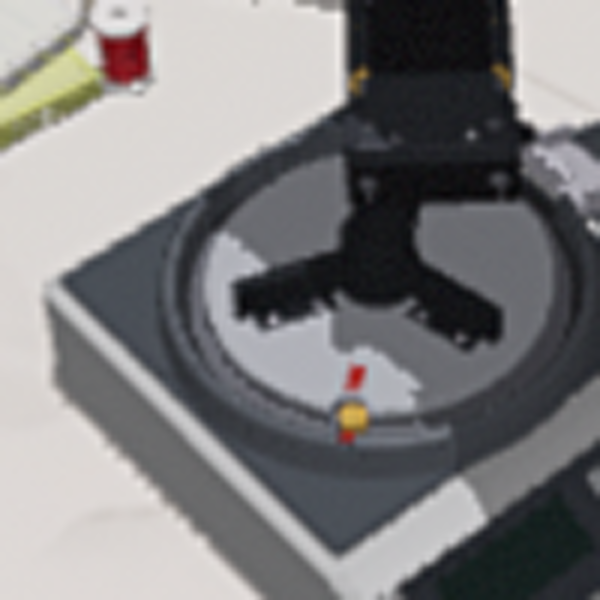

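Emit:
arm_command(
  motion=[-1, 0.3, -0.8, 0, 0, 0, -1, -1, 0.3, -0.8, 0, 0, 0, -1],
)

```text
t: 7.05
eef_pos: [552.6, -15.5, 101.0]
tcp_rot: [3.142, -0.0, -0.853]
ft_force: [0.2, -0.7, 0.2]
opening: 0.007
```

```bash
python3 l.py s9.png|head -3
python3 - <<'E'
from h import *
for i in range(3,10):
    im=cv2.imread(f'pics/s{i}.png').astype(int);b,g,r=im[...,0],im[...,1],im[...,2]
    m=(r-g>70)&(r-b>60);m[:340]=0;m[440:]=0
    n,l,st,c=cv2.connectedComponentsWithStats(m.astype(np.uint8))
    for k in range(1,n):
        if st[k,4]>50:
            u=(200+(c[k][0]+.5)/6-.5,190+(c[k][1]+.5)/6-.5);p=pix2w('scene',u,z=93)
            print(i,st[k,4],c[k].round(1),p.round(1),np.degrees(np.arctan2(p[1]-32,p[0]-541)).round(1))
E
```

```text
notch [259.2, 256.4] 0.84 [505.05622743  92.69973453  93.        ]
drive_pin [260.9, 258.5] 0.88 [499.06194475  93.45388162  90.        ]
7.2 [552.48893509 -15.43717442 100.99794153] [ 3.14157686e+00 -8.19011207e-05 -8.54360342e-01] [-0.50897715 -0.51172623  0.09658682] [-5.31102994e-02  1.97824410e-02 -3.13594842e-05]
3 252 [298.  357.2] [540.   90.1  93. ] 91.0
3 92 [347.3 435.2] [496.9 109.1  93. ] 119.8
4 258 [318.2 365. ] [530.5  88.1  93. ] 100.6
4 90 [347.3 435.2] [496.9 109.1  93. ] 119.8
5 277 [346.2 371.9] [518.8  83.8  93. ] 113.2
5 93 [347.3 435.3] [496.9 109.1  93. ] 119.8
6 289 [351.4 373.4] [516.6  83.1  93. ] 115.6
6 91 [347.3 435.2] [496.9 109.1  93. ] 119.8
7 276 [355.  376.7] [514.2  83.5  93. ] 117.5
7 92 [347.3 435.2] [496.9 109.1  93. ] 119.8
8 277 [355.5 376.9] [514.   83.5  93. ] 117.7
8 91 [347.3 435.2] [496.9 109.1  93. ] 119.8
9 274 [358.3 377.8] [512.7  83.1  93. ] 118.9
9 91 [347.2 435.3] [496.9 109.1  93. ] 119.7
```

View pics/s9.png

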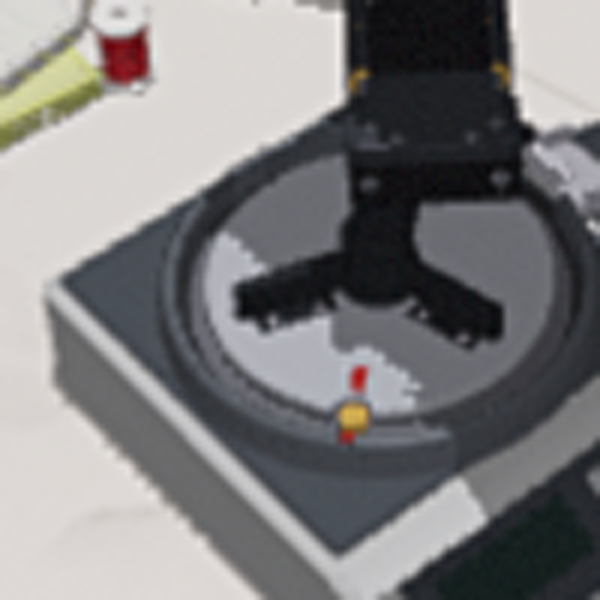

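Emit:
arm_command(
  motion=[-1, 0, 3, 0, 0, 0, 0, -1, 0, 6, 0, 0, 0, 0, -1, 0, 6, -15, 0, 0, 0, -1, 0, 6, -40, 0, 0, 0, -1, 0, 6, -50, 0, 0, 0, -1, 0, 6, -50, 0, 0, 0],
)

```text
t: 7.8
eef_pos: [548.4, -19.6, 152.1]
tcp_rot: [-3.14, -0.002, -0.854]
ft_force: [-0.7, 0.3, -1.0]
opening: 0.006
```

```bash
python3 l.py s10.png|head -3
python3 - <<'E'
from h import *
s=env.state()
a,d=env.read_camera('top');save(a,'t10.png',(170,150,330,280),4.5)
for z in (150,128,124,120,116):print(z,rel([541.5,30.5,z],s['tcp_rot'][2]))
E
```

```text
notch [259.7, 258.5] 0.77 [499.81876676  97.03039297  93.        ]
drive_pin [256.5, 261.6] 0.9 [501.45083762 107.61977347  90.        ]
7.95 [547.48388789 -19.36244068 150.15399582] [ 3.14081554e+00  7.91708882e-04 -8.54331874e-01] [-0.32827371 -0.1212296  -0.64947501] [-0.02640696 -0.03770517 -0.02884925]
150 [-41.5, -28.2, 0.1, 0.1, 0.1, 0.0]
128 [-41.5, -28.3, 22.1, 0.1, 0.1, 0.0]
124 [-41.5, -28.3, 26.1, 0.1, 0.1, 0.0]
120 [-41.5, -28.3, 30.1, 0.1, 0.1, 0.0]
116 [-41.5, -28.3, 34.1, 0.1, 0.1, 0.0]
```

View pics/s10.png

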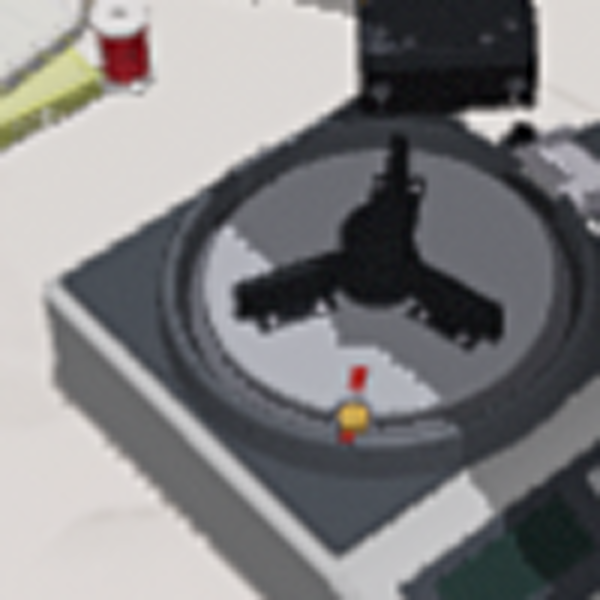

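Emit:
arm_command(
  motion=[-1, -41.5, -28, 0, 0, 0, 0, -1, -41.5, -28, 0, 0, 0, 0, -1, -41.5, -28, 15, 0, 0, 0, -1, -41.5, -28, 22, 0, 0, 0, -1, -41.5, -28, 22, 0, 0, 0],
)

```text
t: 8.5
eef_pos: [541.2, 30.0, 127.7]
tcp_rot: [3.14, 0.002, -0.854]
ft_force: [0.3, -0.2, 0.1]
opening: 0.005
```

Emit:
arm_command(
  motion=[-1, 0, 0, 2, 0, 0, 0, -1, 0, 0, 4, 0, 0, 0, -1, 0, 0, 4, 0, 0, 0],
)

```text
t: 8.8
eef_pos: [541.8, 30.1, 125.0]
tcp_rot: [3.142, -0.0, -0.855]
ft_force: [-0.0, -0.3, 0.6]
opening: 0.006
```

```bash
python3 l.py s11.png|head -3
```

```text
notch [257.6, 257.3] 0.77 [506.37413647  97.33060513  93.        ]
drive_pin [257.6, 260.1] 0.83 [502.31811771 102.35494364  90.        ]
8.95 [541.86624671  30.22303562 125.22883123] [-3.14138654e+00 -2.93949604e-04 -8.54431668e-01] [1.12421122 0.48981477 0.00238056] [-0.04539273  0.00304184 -0.00500664]
```

View pics/s11.png

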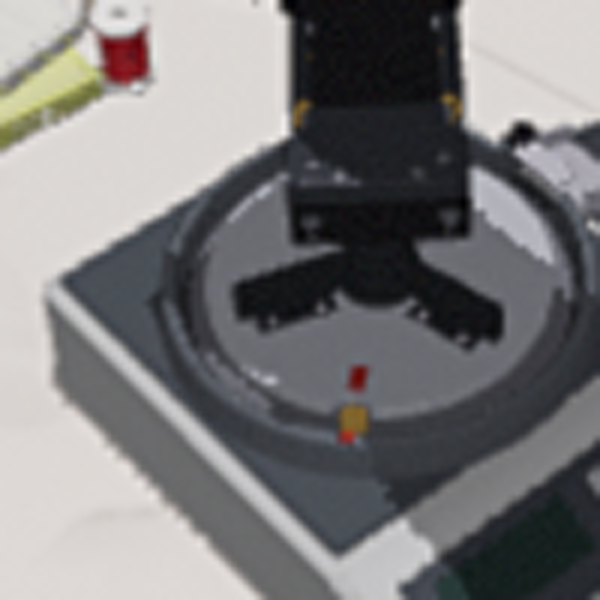

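Centred over the cap, just above it. Press gently in small steps.

Emit:
arm_command(
  motion=[-1, 0, 0, 1, 0, 0, 0, -1, 0, 0, 2, 0, 0, 0, -1, 0, 0, 2, 0, 0, 0],
)

```text
t: 9.25
eef_pos: [541.9, 30.2, 123.4]
tcp_rot: [-3.141, -0.001, -0.854]
ft_force: [-0.8, -1.0, 4.0]
opening: 0.006
```

Emit:
arm_command(
  motion=[-1, 0, 0, 0.7, 0, 0, 0, -1, 0, 0, 1.5, 0, 0, 0, -1, 0, 0, 1.5, 0, 0, 0],
)

```text
t: 9.55
eef_pos: [541.9, 30.2, 122.1]
tcp_rot: [-3.141, -0.001, -0.854]
ft_force: [-1.4, -0.7, 4.5]
opening: 0.004
```

Emit:
arm_command(
  motion=[-1, 0, 0, 0.7, 0, 0, 0, -1, 0, 0, 1.5, 0, 0, 0, -1, 0, 0, 1.5, 0, 0, 0],
)

```text
t: 9.85
eef_pos: [541.8, 30.2, 120.2]
tcp_rot: [-3.141, -0.0, -0.854]
ft_force: [-0.7, -0.5, 2.4]
opening: 0.001
```

Emit:
arm_command(
  motion=[-1, 0, 0, 0.7, 0, 0, 0, -1, 0, 0, 1.5, 0, 0, 0, -1, 0, 0, 1.5, 0, 0, 0],
)

```text
t: 10.15
eef_pos: [541.7, 30.2, 119.3]
tcp_rot: [3.142, -0.0, -0.854]
ft_force: [-5.1, -1.9, 12.9]
opening: 0.004
```

Emit:
arm_command(
  motion=[-1, 0, 0, 0.5, 0, 0, 0, -1, 0, 0, 0.5, 0, 0, 0],
)

```text
t: 10.35
eef_pos: [541.8, 30.2, 119.3]
tcp_rot: [-3.141, -0.001, -0.854]
ft_force: [-6.0, -1.8, 19.0]
opening: 0.002
```

```bash
python3 l.py s12.png|head -3
```

```text
notch [260.1, 259.2] 0.81 [497.62591721  98.11093788  93.        ]
drive_pin [259.0, 261.5] 0.77 [496.76055276 103.58181155  90.        ]
10.5 [541.76809586  30.19631431 119.24919369] [-3.14124220e+00 -7.57898980e-04 -8.54136917e-01] [-5.54988882 -1.82815592 18.73132263] [-0.28934212  1.19807764 -0.00703314]
```

View pics/s12.png

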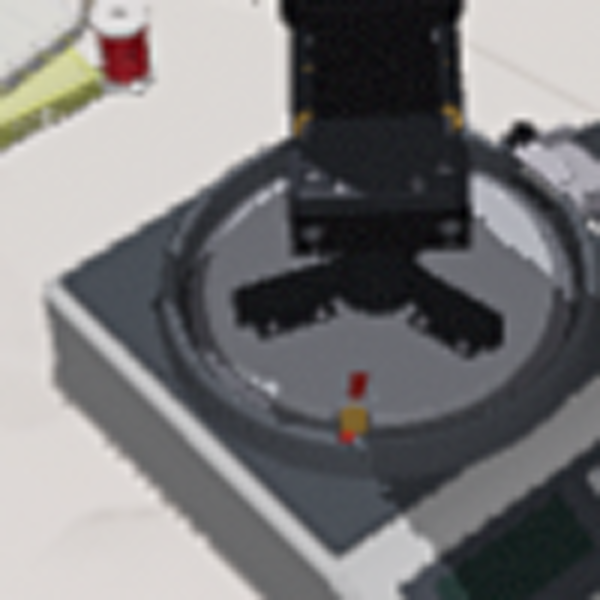

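Bottomed firmly at 119 (as computed for seated). Retract up and aside, then check from both cameras.

Emit:
arm_command(
  motion=[-1, 0, 0, -5, 0, 0, 0, -1, 0, 0, -20, 0, 0, 0, -1, 0, 0, -60, 0, 0, 0, -1, 0, 0, -90, 0, 0, 0, -1, 150, 160, -90, 0, 0, 0, -1, 150, 160, -90, 0, 0, 0, -1, 150, 160, -90, 0, 0, 0, -1, 150, 160, -90, 0, 0, 0, -1, 150, 160, -90, 0, 0, 0, -1, 150, 160, -90, 0, 0, 0, -1, 150, 160, -90, 0, 0, 0, -1, 150, 160, -90, 0, 0, 0],
)

```text
t: 11.7
eef_pos: [519.8, -186.7, 207.9]
tcp_rot: [-3.142, 0.0, -0.853]
ft_force: [0.3, 0.0, 0.1]
opening: 0.005
```

```bash
python3 l.py s13.png|head -3
python3 - <<'E'
from h import *
b,d=env.read_camera('top');save(b,'t13.png',(170,150,330,280),4.5)
a,ds=env.read_camera('scene')
for P in([541.5,30.5,119],[500+0,30,88],[580,30,88],[560,80,88],[570,-10,88]):
    for n,dd in(('top',d),('scene',ds)):
        u=w2pix(n,P)[0];print(n,P,pix2w(n,u,np.median(dd[int(u[1])-1:int(u[1])+2,int(u[0])-1:int(u[0])+2])).round(1))
E
```

```text
notch [256.3, 259.2] 0.95 [505.06965928 103.89150653  93.        ]
drive_pin [258.8, 259.0] 0.62 [502.18376154  97.87332878  90.        ]
11.85 [ 519.89179052 -186.77995185  208.09786083] [-3.14154738e+00 -9.11729829e-05 -8.52626704e-01] [ 0.14859481 -0.00225236 -0.13490888] [ 0.00846429 -0.05472155  0.00608741]
top [541.5, 30.5, 119] [541.9  30.6 117.3]
scene [541.5, 30.5, 119] [542.3  29.6 117.7]
top [500, 30, 88] [496.5  28.4 107.7]
scene [500, 30, 88] [494.4  37.   98.6]
top [580, 30, 88] [580.4  30.2  86.1]
scene [580, 30, 88] [580.6  29.3  87. ]
top [560, 80, 88] [560.1  80.   87.6]
scene [560, 80, 88] [560.1  79.9  87.9]
top [570, -10, 88] [565.7 -11.  106.8]
scene [570, -10, 88] [558.5   3.2 106.7]
```

View pics/s13.png

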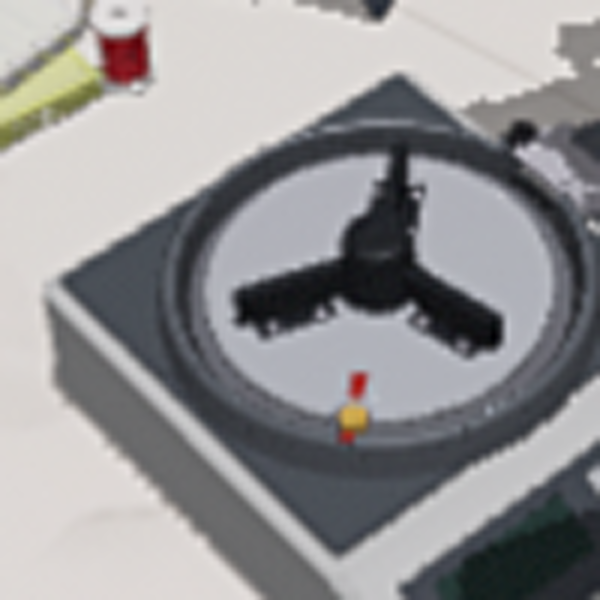

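View pics/t13.png

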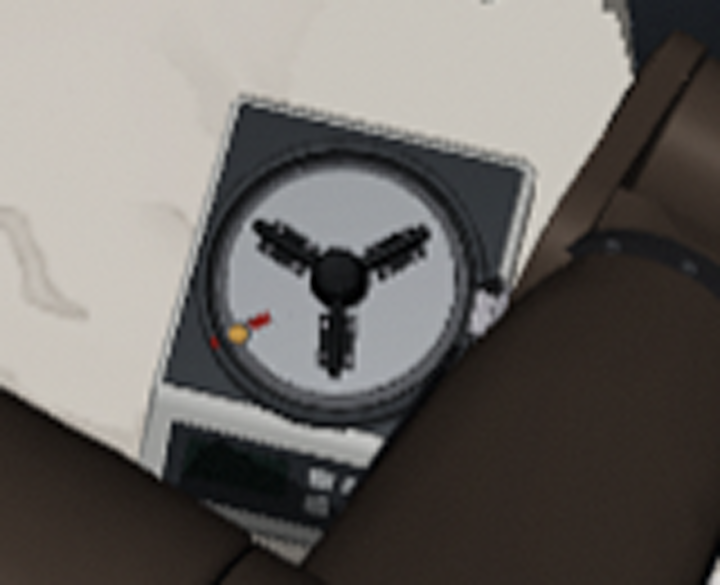

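```bash
python3 -c "
from h import *
print(env.job_done())"
```

```text
the job is handed in; nothing more can be done
None
```

The feed disc is seated on its spindle with the notch over the drive pin, and I handed the job in at about 12 s of the allowed 51 s.

- **Turning:** With the closed fingertip I pushed the fin opposite the notch about 0.5 rad counter-clockwise. I stopped when the camera showed the notch at the pin and the disc dropping over it. Forces read about 1 N throughout.
- **Pressing:** I pressed the cap straight down. It gave way under a few newtons and came to a firm stop at z = 119.3 mm (119 is fully seated). I held it there at about 19 N, above the 15 N you gave as the most needed to push it past the balls. The fingertip then lifted off and the arm moved aside.
- **Last checks:** Both cameras show the brass pin in the notch, in line with the red line. With the arm clear, depth readings gave the cap top at about 117.5 mm and the plate at 86–88 mm. The expected values are 119 and 88, so these fit a flat, seated disc within the 2 mm calibration error.
- **Not settled:** The detector's notch and pin positions scattered by several millimetres, so I relied on the pictures, forces and depth instead. I did not check the bystanders one by one afterwards, but the gripper stayed above them and felt no contact.

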